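Fit the tabbed filter cell to the studio lamp

TASK

Lift the round filter cell with the one wide tab out of the filter bin and lay it flat on the grey blotter, grip side up, and let go of it there. Then take it by its grip bar and fit it into the mouth of the lamp head, turning it until its tab drops into the lamp's notch and the cell lies fully home and level, and let go. Leave the other two filter cells in their slots, and the jars and the cup undisturbed.

Things in the scene. Friction and masses are not known exactly. Their poses are not given: they have to be found in the camera images.
- tabcell: The cell to fit: aluminium plate 10 mm thick, 150 g: a disc of radius 36 with one tab 36 wide ending 46 mm from its centre (82 mm foot to far rim). Starts on edge in a bin slot, tab down. Origin: middle of the tab's foot, mid-thickness. z: foot to disc centre (46 mm), up at start; x: square to the plate, out of its grip side; y along the grip bar. Pinch the top rim at most 25 mm deep.
- tabcell_back (a point): centre of the disc on the cell's back (the face without grip); axes as the cell's
- tabcell_grip (a point): centre of the outer end of the grip bar, 30 mm from the back face. The bar stands 20 mm off the plate's +x face at the disc's centre, 26 mm long (along the cell's y) and 12 mm thick (along its z); axes as the cell's
- tabcell_foot (a point): middle of the tab's foot on the cell's back face; axes as the cell's
- squarecell: another filter cell that stays in the bin: a square plate 72 x 72 x 10 mm with the same grip bar, standing on edge in a slot. Origin: middle of its lower edge; z up, x out of its grip side
- hexcell: another filter cell that stays in the bin: a regular hexagon 72 mm across flats, 10 mm thick, the same grip bar, standing on a flat in a slot. Origin: middle of its lower edge; z up, x out of its grip side
- bin: Fixed plywood bin, open on top, 162 (x) x 112 (y) x 55 mm high, walls and floor 6 mm. Origin: centre of its underside, z up. Three slots at x = -50, 0, +50 mm, each 14 mm wide between guides 28 mm above the bin's floor. Cells stand across its x, grips towards its +x, and stick 23 to 33 mm out over the walls
- lamp: Fixed black lamp head on its back, mouth up, 120 mm across, 70 high; pivot stubs on its +y and -y sides reach 74 mm from the axis, 47 mm high. Origin: centre of its underside, z up; x points from the axis to the notch. Wears on top a collar round the seat: radius 38, 8 mm deep, with one notch 40 mm wide reaching 48.5 mm from the axis: 2 mm of play. A seated cell stands 2 mm proud
- lamp_seat (a point): centre of the seat's floor, on the lamp's axis, 62 mm over the work surface (the collar's top is at 70 mm), z up; axes as the lamp's
- lamp_notch (a point): on the seat's floor in the notch, 46 mm from the axis: where the middle of the tab's foot lies when the cell is home
- blotter: Fixed grey felt blotter 200 (x) x 240 (y) x 3 mm on the work surface, where the cell is laid down; a cell let go while leaning topples flat here harmlessly. Origin: centre of its underside, z up
- jar_tall: bystander: closed paint jar, radius 36 mm with its cap, 105 mm high, standing; origin at the centre of its underside
- jar_low: bystander: closed paint jar, radius 37 mm with its cap, 70 mm high, standing; origin at the centre of its underside
- cup: bystander: white cup, radius 35 mm, 85 mm high, standing; origin at the centre of its underside

How it is judged:
On the way, in this order (a step that is already met when the one before it is completed fails the run):
1. the tabbed cell is lifted clear of the bin (foot over 75 mm up) (height (world z) of tabcell above 0.075 m), for 0.1 s.
2. the tabbed cell lies flat on the blotter, grip side up, let go (angle between tabcell's own x axis and vertical below 0.1 rad and contact force between tabcell and blotter above 0.2 N and contact force between tabcell and the fingers below 0.1 N and linear speed of tabcell below 0.02 m/s), for 0.2 s.
At the end, for the whole second after the job is handed in: The tabbed cell lies in the lamp's seat, grip up and at rest: its back within 3 mm of the seat's floor, within 5 mm of the axis, its tab's foot within 7 mm of its place in the notch, level within 0.06 rad. The other two cells are within 20 mm, the jars and the cup within 30 mm, of where they began (horizontal distance between tabcell_back and lamp_seat below 0.005 m and z of tabcell_back in the frame of lamp_seat below 0.003 m and distance between tabcell_foot and lamp_notch below 0.007 m and angle between tabcell's own x axis and vertical below 0.06 rad and linear speed of tabcell below 0.02 m/s and distance of each of squarecell, hexcell from where it was at the start of the episode below 0.02 m and distance of each of jar_tall, jar_low, cup from where it was at the start of the episode below 0.03 m); the robot touches nothing.
It fails at once if another filter cell pulled out of its slot or shoved (over 20 mm) (distance of any of squarecell, hexcell from where it was at the start of the episode above 0.02 m).
It fails at once if a jar or the cup pushed over 30 mm or tipped (distance of any of jar_tall, jar_low, cup from where it was at the start of the episode above 0.03 m or angle between any of jar_tall, jar_low, cup's own z axis and vertical above 0.35 rad).
It also fails if it takes over 58 s, if anything falls off the work surface, if the arm or the gripper's body presses on something with over 40 N, if the wrist force passes 120 N, or if a joint passes its speed limit or range.

ROBOT

A 6-joint arm with a two-finger parallel gripper is mounted at the origin on the work surface. World frame = base frame: x ahead of the robot, y to its left, z up, the work surface at z = 0. Lengths are in m, angles in rad, forces in N, time in s.
With the tool pointing down it reaches from about 0.25 to 0.775 m from the base axis. Payload 8.9 kg.
Tool frame: the origin (TCP) lies midway between the tips of the shut fingers; the grasp point (between the pads) lies 19 mm behind it; z points along the fingers, y is the direction in which the jaws open and shut (so a half turn about z gives the same grasp; the last joint's range is limited). The gripper opens to 85 mm and grips with 20 to 120 N. Pads are 22 mm wide; open, the fingers measure 114 mm over their backs; the gripper's body (76 mm by 85 mm) begins 54 mm behind the grasp point. The pads swing forward as they close: fully open they stand 13 mm farther back than shut.
Start: joints at [-1.456, 0.291, -0.153, 1.127, 0, 1.431], TCP at [0.132, -0.508, 0.231] pointing down, gripper open.
Joint ranges: [-2.52, 2.52], [-0.91, 1.74], [-1.3, 1.37], [-1.96, 2.02], [-1.52, 1.47], [-3.14, 3.14]. Speed limits (rad/s): [2.22, 2.22, 2.79, 3.14, 3.14, 3.14].

INTERFACE

Orientations are given as a 3x3 rotation matrix whose columns are the frame's x, y, z axes.
In Python, from rig import env, snapshot, camera_params, look_for gives the robot as it stands.
- The arm moves only by the tool send_rows, never from a script. Its argument "rows" is a list that holds one entry, the list of rows, each a list of 7 numbers: the shift along the tool's x, y, z in mm, then the turn, a rotation vector about the tool's x, y, z in degrees, then the opening in per cent of the stroke, from 0 (shut) to 100 (fully open). In form: [[[x, y, z, ax, ay, az, claw], ...]]. A call has 1 to 12 rows; each row shifts and turns the pose as measured when the row begins, along the tool's axes as they then stand; what a row does not reach is not made up. A row lasts 1/10 s, in which the tool goes at most 50 mm and 8.59 degrees, less where a joint would pass 70% of its speed; a pose out of reach is approached as far as the arm can. A call is refused whole if a number of a shift passes 50 or a number of a turn 8.59, either way. A call with a gripper value outside its range is refused whole. The fingers move at their own pace and stop on an object; "force" is the grip in N (left out, the last holds). Time passes only in rows, so rows that do not move let the fingers close. It gives the time, the measured TCP pose, the force and the opening at its end, in the units of the state.
- env.get_obs(): the state, without advancing time (a new reading comes with each control period).
- snapshot(name): name is "scene" or "top" or "wrist"; returns the picture (400x640x3 uint8, blue, green, red); there is no depth.
- camera_params(name): a dict with "camera_matrix" (3x3 intrinsics, pixels), "extrinsics" (4x4, takes a point from camera to world coordinates). Camera axes: x right, y down, z forward; pixel columns grow to the right and rows downward; lengths in m; the calibration is good to about 2 mm. A picture is of the moment at which its call begins: read the wrist's pose just before it. camera_params takes no time and is no camera call; for the wrist camera it gives the pose at the moment of the call.
- env.hand_in(): hands the job in, once; it reports no verdict.
Trained networks look in the newest picture that a camera, given by its name, has taken for a name from the list of things; names that differ only in an ending like _2 or _b are one class to them, and where a whole thing is asked for, a point or a joint stands for the part that bears it (a point fixed in the world has none). Each returns a list of dicts, best first, with "conf" (0 to 1); they miss things now and then, are a little off and sometimes report something else, mostly with a low value. They report only what shows in the picture. A call takes as long as a camera call.
- look_for(label, camera): "point" ([x, y, z] in m, in the coordinates of the camera as it stood for that picture, good to about 4 mm: the middle of the surface that is visible of it).
The state is a dict: "clock": time; "q": joint angles; "qvel": joint speeds; "joint_efforts": joint torques, N m; "tool_pos": TCP position; "tool_rot": TCP orientation; "wrist_force": force on the tool from outside, world axes, zero at the start; "ft_torque": the same for the moment, N m; "width": finger opening in m.
Only numpy, scipy, OpenCV 4.12 (cv2) and the standard library are available. Lean on these libraries where they do the work, as an engineer would, in place of code of your own. Each camera call takes 0.05 s, during which the arm holds its last target. There are 200 camera calls.

## Working session

There is one attempt and no reset: what is moved stays moved. The work goes in short steps, Python scripts to look and compute and a tool call to move; the robot and the scene stay as the last step left them, time stands still between calls to the robot, and variables do not carry over. Pictures are saved under pics/ and viewed, about 8 in all and at most 12, crops included, and the job is handed in when it is done.

Besides the shell and the picture viewer there is one more tool, called by a JSON object that holds its "op" and its "data". send_rows: Moves the arm, as the interface text tells. Its arguments: {"type":"object","properties":{"rows":{"type":"array","items":{"type":"array","items":{"type":"array","items":{"type":"number"}}}},"force":{"type":"number"}},"required":["rows"]}

```bash
mkdir -p pics; ls
cat > h.py <<'E'
import numpy as np,cv2
from rig import env,snapshot,camera_params,look_for
np.set_printoptions(precision=4,suppress=True)
def w(label,cam,n=2):
    E=np.array(camera_params(cam)["extrinsics"])
    return [(round(d["conf"],2),(E@np.r_[d["point"],1])[:3].round(4)) for d in look_for(label,cam)[:n]]
def ray(cam,px,z):
    p=camera_params(cam);E=np.array(p["extrinsics"]);K=np.array(p["camera_matrix"])
    d=E[:3,:3]@np.linalg.solve(K,[px[0],px[1],1.]);o=E[:3,3];return o+d*(z-o[2])/d[2]
def proj(cam,P):
    p=camera_params(cam);E=np.linalg.inv(np.array(p["extrinsics"]));K=np.array(p["camera_matrix"])
    c=K@(E[:3,:3]@np.array(P)+E[:3,3]);return c[:2]/c[2]
E
python3 - <<'E'
from h import *
for c in ["top","scene"]:
    im=snapshot(c);cv2.imwrite(f"pics/{c}0.png",im)
    print(c, camera_params(c)["extrinsics"])
    for l in ["tabcell","tabcell_grip","squarecell","hexcell","bin","lamp","blotter"]+(["jar_tall","jar_low","cup"] if c=="top" else []):
        print(c,l,w(l,c))
o=env.get_obs();print(o["clock"],o["tool_pos"],o["tool_rot"],o["width"])
E
```

```text
pics
top [[-0.0115 -0.9832  0.1821  0.3997]
 [-0.9996  0.0159  0.0225 -0.0308]
 [-0.025  -0.1818 -0.983   0.942 ]
 [ 0.      0.      0.      1.    ]]
top tabcell [(0.74, array([ 0.4862, -0.3042,  0.0656]))]
top tabcell_grip [(0.92, array([ 0.4881, -0.2991,  0.0641]))]
top squarecell [(0.8, array([ 0.4372, -0.2909,  0.0635]))]
top hexcell [(0.96, array([ 0.5363, -0.3093,  0.0577]))]
top bin [(0.86, array([ 0.4836, -0.2959,  0.0252]))]
top lamp [(0.92, array([0.5252, 0.2587, 0.0627]))]
top blotter [(0.89, array([ 0.5341, -0.0097,  0.0055]))]
top jar_tall [(0.78, array([ 0.3708, -0.1136,  0.0994]))]
top jar_low []
top cup [(0.87, array([0.7649, 0.057 , 0.052 ]))]
scene [[-0.4748  0.6088 -0.6355  1.1936]
 [ 0.8801  0.3331 -0.3384  0.3087]
 [ 0.0057 -0.72   -0.694   0.7251]
 [ 0.      0.      0.      1.    ]]
scene tabcell [(0.64, array([ 0.4909, -0.2978,  0.0576])), (0.26, array([0.5484, 0.2716, 0.0629]))]
scene tabcell_grip [(0.51, array([ 0.4935, -0.294 ,  0.0589])), (0.46, array([ 0.7858, -0.0833,  0.0588]))]
scene squarecell [(0.8, array([ 0.4415, -0.2871,  0.0575]))]
scene hexcell [(0.64, array([ 0.5411, -0.3084,  0.0547])), (0.62, array([ 0.5207, -0.2627,  0.0323]))]
scene bin [(0.75, array([ 0.5223, -0.2617,  0.0351])), (0.52, array([0.5489, 0.2722, 0.0628]))]
scene lamp [(0.85, array([0.5512, 0.2684, 0.0644])), (0.67, array([ 0.4905, -0.2919,  0.0586]))]
scene blotter [(0.8, array([0.543 , 0.0032, 0.0042]))]
0.95 [ 0.1318 -0.5082  0.2313] [[ 0.968   0.2511  0.    ]
 [ 0.2511 -0.968  -0.    ]
 [ 0.      0.     -1.    ]] 0.0856200376779056
```

View pics/top0.png

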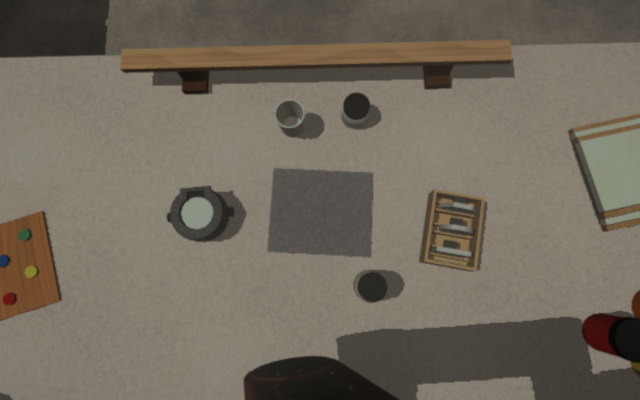

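View pics/scene0.png

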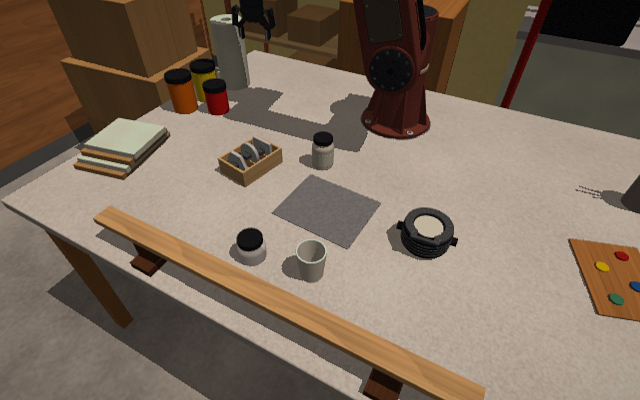

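The top picture shows the lamp at (200,212) with its notch toward (193,190), and the bin at (455,230) with three cells. The blotter is at (322,212), and the jars and cup surround it. I'll zoom in for the bin's direction.

Run:
```python
from h import *
t=cv2.imread("pics/top0.png");s=cv2.imread("pics/scene0.png")
a=cv2.resize(t[180:280,410:500],(360,400),interpolation=3);b=cv2.resize(t[170:250,160:240],(400,400),interpolation=3)
c=cv2.resize(s[130:190,210:290],(440,330)[:2],interpolation=3)
im=np.zeros((400,800,3),np.uint8);im[:, :360]=a;im[:330,360:800]=c;cv2.imwrite("pics/c.png",im)
E_=np.array(camera_params("wrist")["extrinsics"]);o=env.get_obs();R=np.array(o["tool_rot"])
print(R.T@E_[:3,:3],R.T@(E_[:3,3]-o["tool_pos"]),camera_params("wrist")["camera_matrix"])
```

```text
[[-0.0002 -0.9449 -0.3273]
 [ 1.     -0.0005  0.0006]
 [-0.0007 -0.3273  0.9449]] [ 0.0856 -0.0005 -0.1418] [[287.9709   0.     316.9242]
 [  0.     287.9709 197.6429]
 [  0.       0.       1.    ]]
```

View pics/c.png

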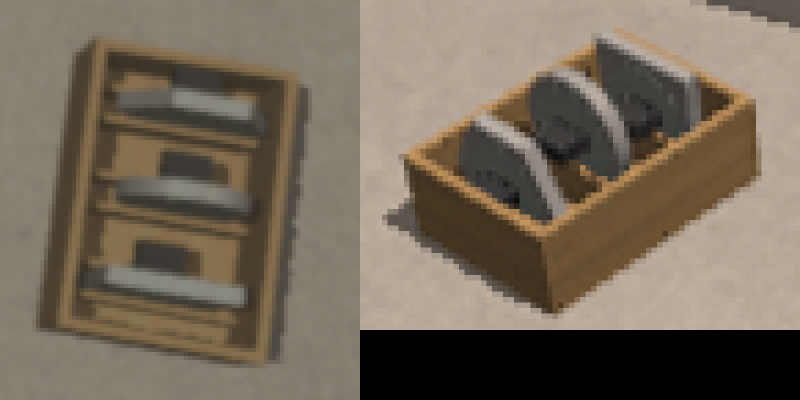

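The middle cell is the round one, and its grip faces world +x, along the bin's +x at about -10°. I'll write a row planner and move over the bin.

```bash
cat >> h.py <<'E'
from scipy.spatial.transform import Rotation as Ro
def down(az,tilt=0):
    "tool y at world azimuth az (deg), pointing down; tilt swings tool z toward +tool-y heading"
    a=np.radians(az);y=np.array([np.cos(a),np.sin(a),0]);z=np.array([0,0,-1.]);x=np.cross(y,z)
    return np.column_stack([x,y,z])@Ro.from_euler("x",-tilt,degrees=True).as_matrix()
def plan(p,R,claw,n=None,start=None):
    o=env.get_obs();p0,R0=(np.array(o["tool_pos"]),np.array(o["tool_rot"])) if start is None else start
    p=np.array(p);rv=Ro.from_matrix(R0.T@R).as_rotvec(degrees=True)
    n=n or int(max(np.ceil(np.abs(p-p0).max()*1000/45),np.ceil(np.linalg.norm(rv)/8),1))
    for i in range(n):
        Rt=Ro.from_matrix(R0)*Ro.from_rotvec(rv*i/n,degrees=True)
        d=Rt.inv().apply((p-p0)/n)*1000
        print("["+",".join(f"{v:.1f}" for v in [*d,*(rv/n)])+f",{claw}]",end=",")
    print();return p,R
E
python3 - <<'E'
from h import *
plan([.487,-.30,.19],down(-10.5),47)
E
```

```text
[44.0,-12.5,4.6,0.0,0.0,-7.2,47],[45.2,-6.9,4.6,0.0,0.0,-7.2,47],[45.7,-1.1,4.6,0.0,0.0,-7.2,47],[45.5,4.6,4.6,0.0,0.0,-7.2,47],[44.6,10.3,4.6,0.0,0.0,-7.2,47],[42.9,15.8,4.6,0.0,0.0,-7.2,47],[40.6,21.1,4.6,0.0,0.0,-7.2,47],[37.6,26.0,4.6,0.0,0.0,-7.2,47],[34.0,30.6,4.6,0.0,0.0,-7.2,47],
```

{"op": "send_rows", "data": {"rows": [[[44, -12.5, 4.6, 0, 0, -7.2, 47], [45, -7, 4.6, 0, 0, -7.2, 47], [45.7, -1, 4.6, 0, 0, -7.2, 47], [45.5, 4.6, 4.6, 0, 0, -7.2, 47], [44.6, 10.3, 4.6, 0, 0, -7.2, 47], [43, 15.8, 4.6, 0, 0, -7.2, 47], [40.6, 21, 4.6, 0, 0, -7.2, 47], [37.6, 26, 4.6, 0, 0, -7.2, 47], [34, 30.6, 4.6, 0, 0, -7.2, 47], [0, 0, 0, 0, 0, 0, 47], [0, 0, 0, 0, 0, 0, 47]]]}}

```text
clock: 2.05
tool_pos: [0.4971, -0.2885, 0.1878]
tool_rot: [[0.142, 0.99, 0.002], [0.99, -0.142, -0.005], [-0.004, 0.002, -1.0]]
wrist_force: [0.6, -0.6, -0.2]
width: 0.04
```

Run:
```python
from h import *
o=env.get_obs();print(o["clock"],o["tool_pos"],o["width"],o["tool_rot"])
im=snapshot("wrist");cv2.imwrite("pics/w1.png",im)
for l in ["tabcell","tabcell_grip","squarecell","hexcell","bin"]: print(l,w(l,"wrist"))
```

```text
2.05 [ 0.4971 -0.2885  0.1878] 0.03995454931773711 [[ 0.1421  0.9898  0.0016]
 [ 0.9898 -0.1421 -0.0047]
 [-0.0044  0.0023 -1.    ]]
tabcell [(0.76, array([ 0.4893, -0.2991,  0.0718]))]
tabcell_grip [(0.67, array([ 0.4891, -0.3018,  0.0731]))]
squarecell [(0.89, array([ 0.4432, -0.2877,  0.0636]))]
hexcell [(0.81, array([ 0.5335, -0.3139,  0.0583]))]
bin [(0.96, array([ 0.483 , -0.2958,  0.0319]))]
```

View pics/w1.png

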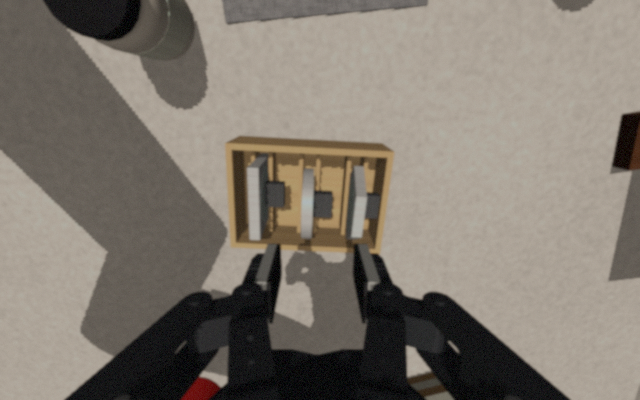

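The wrist view shows the bin rim's corners at about (230,139), (392,152), (380,250) and (231,246), with the tab cell's rim in the middle at (308,205). I'll turn those into a pose.

Run:
```python
from h import *
c=np.array([ray("wrist",p,.055) for p in [(230,138),(392,151),(380,251),(231,247)]])
print(c, c.mean(0), np.linalg.norm(np.diff(c,axis=0),axis=1))
print("x dir",np.degrees(np.arctan2(*( (c[1]-c[0])[1::-1]))),np.degrees(np.arctan2(*((c[2]-c[3])[1::-1]))))
for p in [(302,205),(314,205),(309,172),(308,240)]: print(p,ray("wrist",p,.086),ray("wrist",p,.07))
im=cv2.imread("pics/w1.png");cv2.imwrite("pics/w1c.png",cv2.resize(im[125:265,215:405],(760,560),interpolation=3))
```

```text
[[ 0.4233 -0.2301  0.055 ]
 [ 0.5737 -0.2648  0.055 ]
 [ 0.5542 -0.3718  0.055 ]
 [ 0.3959 -0.3432  0.055 ]] [ 0.4868 -0.3025  0.055 ] [0.1543 0.1088 0.1609]
x dir -13.001153090547017 -10.25160674010752
(302, 205) [ 0.4827 -0.2953  0.086 ] [ 0.481  -0.3012  0.07  ]
(314, 205) [ 0.4934 -0.2969  0.086 ] [ 0.4924 -0.3029  0.07  ]
(309, 172) [ 0.4937 -0.2658  0.086 ] [ 0.4927 -0.2698  0.07  ]
(308, 240) [ 0.4825 -0.3311  0.086 ] [ 0.4808 -0.3394  0.07  ]
```

View pics/w1c.png

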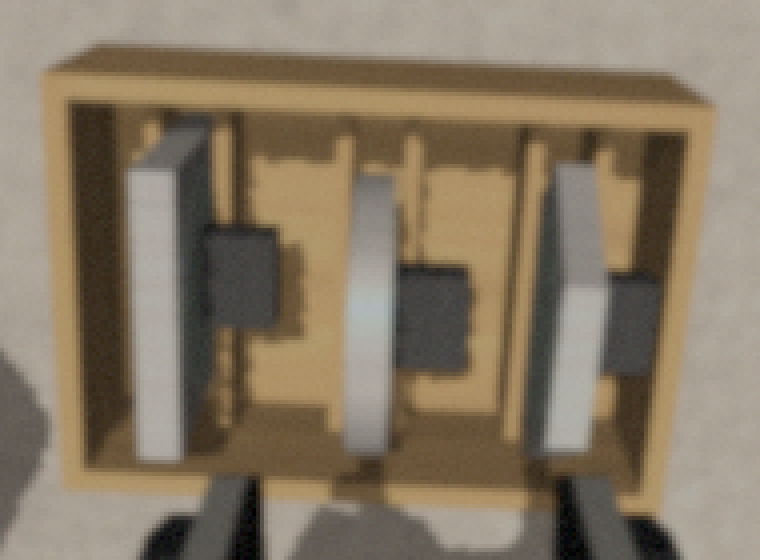

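Run:
```python
from h import *
from scipy.optimize import least_squares
f=lambda u,v:(u/4+215,v/4+125)
C=[f(45,70),f(715,105),f(655,512),f(65,487)]
L=np.array([[-81,56],[81,56],[81,-56],[-81,-56]])/1000
def T(q,l,z): 
    a=np.radians(q[2]);return [q[0]+l[0]*np.cos(a)-l[1]*np.sin(a),q[1]+l[0]*np.sin(a)+l[1]*np.cos(a),z]
r=lambda q:np.concatenate([proj("wrist",T(q,l,.055))-c for l,c in zip(L,C)])
s=least_squares(r,[.485,-.3,-11]);print(s.x,s.fun.round(1))
for n,u in dict(square=(240,278),tab=(434,318),hex=(632,323)).items():
    P=ray("wrist",f(*u),.054 if n!="x" else 0);a=np.radians(s.x[2]);d=P[:2]-s.x[:2];print(n,P,"bin",d@[np.cos(a),np.sin(a)],d@[-np.sin(a),np.cos(a)])
print("slot mid top px pred",proj("wrist",T(s.x,[-.005,0],.088)),proj("wrist",T(s.x,[.005,0],.088)), "meas",f(345,290),f(395,290))
```

```text
[  0.4858  -0.3042 -11.4652] [-1.4 -0.3  1.  -0.   1.3  0.7 -0.9  0.2]
square [ 0.4541 -0.2919  0.054 ] bin -0.033508724204210055 0.00579665826917331
tab [ 0.5011 -0.3098  0.054 ] bin 0.01613660689701798 -0.0024377325499922707
hex [ 0.5512 -0.3186  0.054 ] bin 0.06697368834731353 -0.0011556790811283312
slot mid top px pred [301.3816 214.1382] [312.3743 214.667 ] meas (301.25, 197.5) (313.75, 197.5)
```

Run:
```python
from h import *
plan([.486,-.305,.11],down(-11.5),47)
```

```text
[-7.8,-3.9,39.3,0.1,0.1,1.6,47],[-8.0,-3.6,39.2,0.1,0.1,1.6,47],
```

{"op": "send_rows", "data": {"rows": [[[-8, -4, 39, 0.1, 0.1, 1.6, 47], [-8, -4, 39, 0.1, 0.1, 1.6, 47], [0, 0, 0, 0, 0, 0, 47], [0, 0, 0, 0, 0, 0, 47]]]}}

```text
clock: 2.75
tool_pos: [0.4848, -0.3088, 0.1118]
tool_rot: [[0.208, 0.978, 0.004], [0.978, -0.208, -0.004], [-0.003, 0.004, -1.0]]
wrist_force: [-0.3, 0.3, 0.3]
width: 0.0401
```

Run:
```python
from h import *
o=env.get_obs();print(o["clock"],o["tool_pos"],o["tool_rot"])
plan([.486,-.305,.066],down(-11.5),47,n=3)
```

```text
2.75 [ 0.4848 -0.3088  0.1118] [[ 0.2077  0.9782  0.0036]
 [ 0.9782 -0.2076 -0.0042]
 [-0.0033  0.0044 -1.    ]]
[1.4,0.1,15.3,0.1,0.1,-0.2,47],[1.4,0.1,15.3,0.1,0.1,-0.2,47],[1.4,0.1,15.3,0.1,0.1,-0.2,47],
```

{"op": "send_rows", "data": {"rows": [[[1.4, 0, 15, 0.1, 0.1, -0.2, 47], [1.4, 0, 15, 0.1, 0.1, -0.2, 47], [1.4, 0, 15, 0, 0, 0, 47], [0, 0, 0, 0, 0, 0, 47], [0, 0, 0, 0, 0, 0, 0], [0, 0, 0, 0, 0, 0, 0], [0, 0, 0, 0, 0, 0, 0], [0, 0, 0, 0, 0, 0, 0], [0, 0, 0, 0, 0, 0, 0]]], "force": 50}}

```text
clock: 3.65
tool_pos: [0.488, -0.3055, 0.0691]
tool_rot: [[0.197, 0.98, 0.004], [0.98, -0.197, -0.004], [-0.003, 0.005, -1.0]]
wrist_force: [-0.5, 0.3, -1.2]
width: 0.0087
```

{"op": "send_rows", "data": {"rows": [[[0, 0, -5, 0, 0, 0, 0], [0, 0, -15, 0, 0, 0, 0], [0, 0, -30, 0, 0, 0, 0], [0, 0, -35, 0, 0, 0, 0], [0, 0, -20, 0, 0, 0, 0], [0, 0, 0, 0, 0, 0, 0]]]}}

```text
clock: 4.25
tool_pos: [0.4896, -0.3058, 0.1804]
tool_rot: [[0.197, 0.98, 0.01], [0.98, -0.197, -0.005], [-0.003, 0.011, -1.0]]
wrist_force: [1.0, -0.3, -1.2]
width: 0.0086
```

Run:
```python
from h import *
o=env.get_obs();print(o["clock"],o["tool_pos"],o["width"])
im=snapshot("wrist");s=snapshot("scene")
out=np.zeros((400,800,3),np.uint8);out[:,:400]=im[0:400,120:520];out[:,400:]=cv2.resize(s[60:210,200:350],(400,400))
cv2.imwrite("pics/l.png",out)
for l in ["tabcell","tabcell_grip"]: print(l,w(l,"wrist"),w(l,"scene"))
```

```text
4.25 [ 0.4896 -0.3058  0.1804] 0.00863486651891733
tabcell [(0.73, array([ 0.4904, -0.2934,  0.1833])), (0.26, array([ 0.4404, -0.1205,  0.0021]))] [(0.83, array([ 0.4975, -0.2963,  0.1664]))]
tabcell_grip [(0.7, array([ 0.491 , -0.2945,  0.1837]))] [(0.68, array([ 0.4973, -0.2925,  0.1637]))]
```

View pics/l.png

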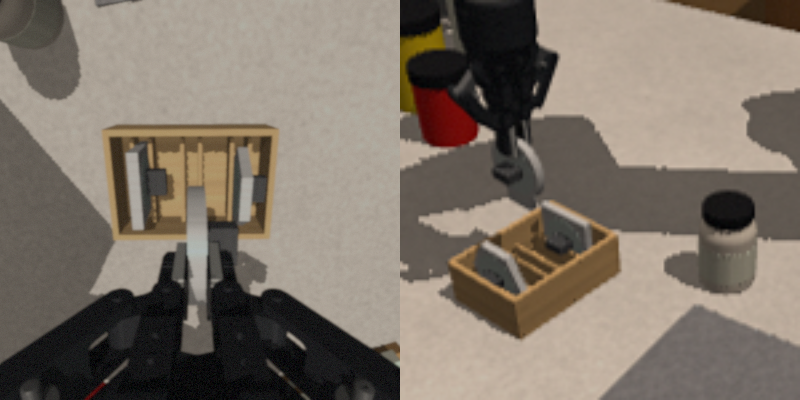

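The cell is held squarely by its rim and the others stayed in the bin. Next I'll carry it to the blotter, tilting forward.

Run:
```python
from h import *
plan([.525,0,.17],down(0,55),0,n=9)
```

```text
[33.9,-2.5,0.6,-6.1,0.6,-1.2,0],[34.0,-1.9,0.8,-6.1,0.6,-1.2,0],[34.0,-1.3,0.9,-6.1,0.6,-1.2,0],[34.0,-0.7,1.2,-6.1,0.6,-1.2,0],[34.0,-0.2,1.5,-6.1,0.6,-1.2,0],[34.0,0.3,1.9,-6.1,0.6,-1.2,0],[34.0,0.8,2.3,-6.1,0.6,-1.2,0],[33.9,1.2,2.8,-6.1,0.6,-1.2,0],[33.9,1.6,3.3,-6.1,0.6,-1.2,0],
```

{"op": "send_rows", "data": {"rows": [[[34, -2.5, 0.6, -6.1, 0.6, -1.2, 0], [34, -2, 0.8, -6.1, 0.6, -1.2, 0], [34, -1.3, 1, -6.1, 0.6, -1.2, 0], [34, -0.7, 1.2, -6.1, 0.6, -1.2, 0], [34, -0.2, 1.5, -6.1, 0.6, -1.2, 0], [34, 0.3, 2, -6.1, 0.6, -1.2, 0], [34, 0.8, 2.3, -6.1, 0.6, -1.2, 0], [34, 1.2, 2.8, -6.1, 0.6, -1.2, 0], [34, 1.6, 3.3, -6.1, 0.6, -1.2, 0], [0, 0, 0, 0, 0, 0, 0], [0, 0, 0, 0, 0, 0, 0]]]}}

```text
clock: 5.65
tool_pos: [0.5296, -0.0093, 0.1678]
tool_rot: [[-0.001, 0.612, 0.791], [1.0, -0.003, 0.003], [0.004, 0.791, -0.612]]
wrist_force: [-0.3, 0.3, -1.2]
width: 0.0085
```

Run:
```python
from h import *
o=env.get_obs();print(o["clock"],o["tool_pos"],o["width"],o["q"],o["tool_rot"])
plan([.525,0,.065],down(0,55),0,n=5)
snapshot("scene")
for l in ["tabcell","tabcell_grip","blotter"]: print(l,w(l,"scene"))
```

```text
5.65 [ 0.5296 -0.0093  0.1678] 0.008530590055771411 [-0.3075  0.0657 -1.2997 -0.6828  0.2449  1.3818] [[-0.0006  0.6119  0.7909]
 [ 1.     -0.0031  0.0032]
 [ 0.0044  0.7909 -0.6119]]
[1.8,-16.8,11.9,-0.5,-0.0,-0.0,0],[1.8,-16.9,11.7,-0.5,-0.0,-0.0,0],[1.8,-17.1,11.5,-0.5,-0.0,-0.0,0],[1.8,-17.2,11.4,-0.5,-0.0,-0.0,0],[1.8,-17.3,11.2,-0.5,-0.0,-0.0,0],
tabcell [(0.94, array([ 0.5524, -0.0059,  0.1552])), (0.34, array([0.545 , 0.004 , 0.0046]))]
tabcell_grip [(0.6, array([ 0.5567, -0.0015,  0.1526])), (0.55, array([ 0.4962, -0.2826,  0.0323]))]
blotter [(0.57, array([0.5452, 0.0061, 0.0051])), (0.19, array([0.5532, 0.002 , 0.1578]))]
```

q3 is close to its limit, so I'll go a little farther out with less tilt.

Run:
```python
from h import *
plan([.56,-.005,.075],down(0,47),0,n=4)
```

```text
[1.4,-14.4,20.2,1.4,-0.0,-0.1,0],[1.5,-13.9,20.5,1.4,-0.0,-0.1,0],[1.5,-13.4,20.8,1.4,-0.0,-0.1,0],[1.5,-12.9,21.1,1.4,-0.0,-0.1,0],
```

{"op": "send_rows", "data": {"rows": [[[1.5, -14, 20, 1.4, 0, 0, 0], [1.5, -14, 20, 1.4, 0, 0, 0], [1.5, -13, 21, 1.4, 0, 0, 0], [1.5, -13, 21, 1.4, 0, 0, 0], [0, 0, 0, 0, 0, 0, 0], [0, 0, 0, 0, 0, 0, 0]]]}}

```text
clock: 6.45
tool_pos: [0.5627, -0.0107, 0.0752]
tool_rot: [[0.01, 0.684, 0.73], [1.0, -0.008, -0.007], [0.001, 0.73, -0.684]]
wrist_force: [0.1, 0.7, -1.5]
width: 0.0088
```

Run:
```python
from h import *
o=env.get_obs();print(o["clock"],o["tool_pos"],o["width"],o["q"],o["tool_rot"])
plan([.56,-.003,.05],down(0,50),0,n=3)
snapshot("scene");snapshot("wrist")
for l in ["tabcell","tabcell_grip"]: print(l,w(l,"scene"),w(l,"wrist"))
```

```text
6.45 [ 0.5627 -0.0107  0.0752] 0.008845922718151137 [-0.2514  0.396  -1.2381 -0.8663  0.1759  1.4051] [[ 0.0103  0.6838  0.7296]
 [ 0.9999 -0.008  -0.0067]
 [ 0.0012  0.7297 -0.6838]]
[2.6,-6.8,5.1,-1.0,0.1,-0.1,0],[2.6,-6.9,5.0,-1.0,0.1,-0.1,0],[2.6,-6.9,4.8,-1.0,0.1,-0.1,0],
tabcell [(0.68, array([ 0.5858, -0.0076,  0.0611]))] []
tabcell_grip [(0.62, array([ 0.5884, -0.0037,  0.0615])), (0.6, array([ 0.3935, -0.1123,  0.0752]))] [(0.75, array([0.5569, 0.0032, 0.0799]))]
```

{"op": "send_rows", "data": {"rows": [[[2, -6.8, 5, -0.7, 0, 0, 0], [2, -6.8, 5, -0.7, 0, 0, 0], [2, -6, 5, -0.7, 0, 0, 0], [0, 0, 0, 0, 0, 0, 0], [0, 0, 0, 0, 0, 0, 0]]]}}

```text
clock: 7.25
tool_pos: [0.5635, -0.0049, 0.056]
tool_rot: [[0.01, 0.648, 0.762], [1.0, -0.005, -0.008], [-0.001, 0.762, -0.648]]
wrist_force: [-0.3, 0.1, -1.9]
width: 0.0092
```

Run:
```python
from h import *
o=env.get_obs();print(o["clock"],o["tool_pos"],o["width"],o["q"],o["tool_rot"],o["wrist_force"])
s=snapshot("scene");cv2.imwrite("pics/s3.png",cv2.resize(s[130:270,250:430],(720,560),interpolation=3))
```

```text
7.25 [ 0.5635 -0.0049  0.056 ] 0.009200261061531576 [-0.2393  0.5541 -1.2998 -1.1359  0.1733  1.4196] [[ 0.0098  0.6479  0.7616]
 [ 1.     -0.0054 -0.0083]
 [-0.0013  0.7617 -0.6479]] [-0.2792  0.1179 -1.8771]
```

View pics/s3.png

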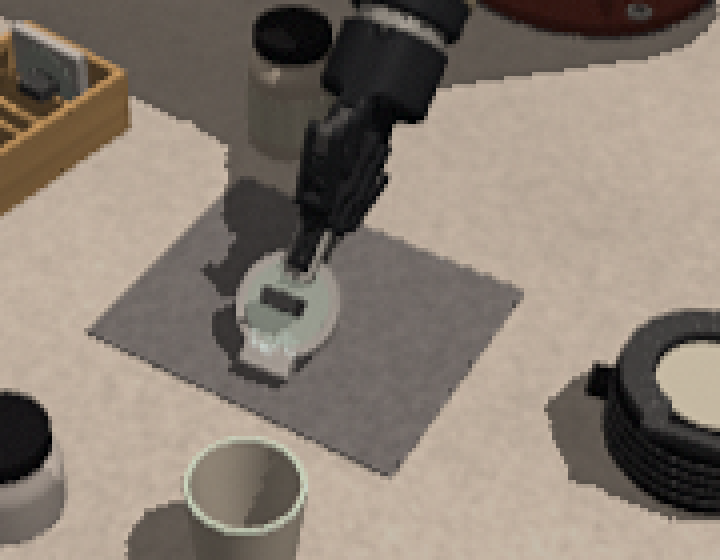

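Flat, grip side up, and tab forward over the blotter. I'll push along the tool's z until it touches.

{"op": "send_rows", "data": {"rows": [[[0, 0, 4, 0.7, 0, 0, 0], [0, 0, 4, 0.7, 0, 0, 0], [0, 0, 3, 0, 0, 0, 0], [0, 0, 0, 0, 0, 0, 0]]]}}

```text
clock: 7.7
tool_pos: [0.5721, -0.0053, 0.0515]
tool_rot: [[0.01, 0.665, 0.747], [1.0, -0.005, -0.009], [-0.002, 0.747, -0.665]]
wrist_force: [0.3, -0.3, -0.9]
width: 0.0084
```

Run:
```python
from h import *
o=env.get_obs();print(o["clock"],o["tool_pos"],o["width"],o["q"],o["tool_rot"][2],o["wrist_force"])
```

```text
7.7 [ 0.5721 -0.0053  0.0515] 0.008416209863638325 [-0.23    0.5337 -1.2573 -1.0513  0.1625  1.4217] [-0.0019  0.7467 -0.6652] [ 0.3342 -0.3266 -0.9455]
```

{"op": "send_rows", "data": {"rows": [[[0, -1, 2, 0, 0, 0, 0], [0, 0, 0, 0, 0, 0, 0], [0, 0, 0, 0, 0, 0, 35], [0, 0, 0, 0, 0, 0, 35], [0, 0, 0, 0, 0, 0, 35], [0, 0, -10, 0, 0, 0, 35], [0, 0, -15, 0, 0, 0, 35], [0, 0, -20, 0, 0, 0, 35], [0, 0, -25, 0, 0, 0, 35], [0, 0, 0, 0, 0, 0, 35], [0, 0, 0, 0, 0, 0, 35], [0, 0, 0, 0, 0, 0, 35]]]}}

```text
clock: 8.9
tool_pos: [0.5316, -0.0057, 0.1059]
tool_rot: [[0.009, 0.672, 0.74], [1.0, -0.004, -0.008], [-0.002, 0.74, -0.672]]
wrist_force: [0.2, 0.4, -0.2]
width: 0.03
```

Run:
```python
from h import *
o=env.get_obs();print(o["clock"],o["tool_pos"],o["width"],o["q"],o["tool_rot"][2],o["wrist_force"])
s=snapshot("scene");cv2.imwrite("pics/s4.png",cv2.resize(s[130:270,250:430],(720,560),interpolation=3))
for l in ["tabcell","tabcell_grip"]: print(l,w(l,"scene"))
```

```text
8.9 [ 0.5316 -0.0057  0.1059] 0.029973702784356085 [-0.2632  0.2611 -1.3    -0.8075  0.1858  1.3962] [-0.0022  0.7401 -0.6725] [ 0.1708  0.4343 -0.1909]
tabcell [(0.7, array([ 0.5819, -0.0034,  0.0104]))]
tabcell_grip [(0.89, array([ 0.5848, -0.001 ,  0.0092]))]
```

View pics/s4.png

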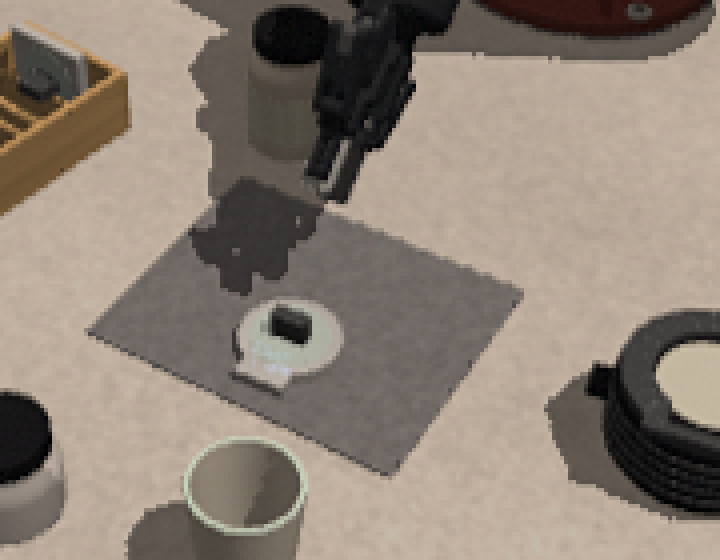

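The cell lies flat on the blotter with its tab forward and grip up. I'll go upright and look from above.

Run:
```python
from h import *
plan([.58,0.0,.17],down(0),60,n=7)
```

```text
[0.8,11.6,-1.1,6.8,0.0,-0.1,60],[0.8,11.4,-2.5,6.8,0.0,-0.1,60],[0.8,11.0,-3.8,6.8,0.0,-0.1,60],[0.8,10.5,-5.1,6.8,0.0,-0.1,60],[0.8,9.8,-6.3,6.8,0.0,-0.1,60],[0.8,9.0,-7.4,6.8,0.0,-0.1,60],[0.8,8.0,-8.4,6.8,0.0,-0.1,60],
```

{"op": "send_rows", "data": {"rows": [[[0.8, 11.6, -5, 6.8, 0, 0, 60], [0.8, 11.4, -5, 6.8, 0, 0, 60], [0.8, 11, -5, 6.8, 0, 0, 60], [0.8, 10.5, -5, 6.8, 0, 0, 60], [0.8, 9.8, -6, 6.8, 0, 0, 60], [0.8, 9, -6, 6.8, 0, 0, 60], [0.8, 8, -6, 6.8, 0, 0, 60], [0, 0, 0, 0, 0, 0, 60], [0, 0, 0, 0, 0, 0, 60]]]}}

```text
clock: 9.95
tool_pos: [0.5637, -0.0012, 0.1426]
tool_rot: [[0.01, 0.99, 0.14], [1.0, -0.01, 0.002], [0.004, 0.14, -0.99]]
wrist_force: [-0.5, 0.3, -0.7]
width: 0.0511
```

Run:
```python
from h import *
o=env.get_obs();print(o["clock"],o["tool_pos"],o["width"],o["q"],o["tool_rot"],o["wrist_force"])
s=snapshot("wrist");cv2.imwrite("pics/w4.png",s)
g=s[60:260,200:440];cv2.imwrite("pics/w4c.png",cv2.resize(g,(720,600),interpolation=3))
for l in ["tabcell","tabcell_grip","tabcell_foot"]: print(l,w(l,"wrist"))
```

```text
9.95 [ 0.5637 -0.0012  0.1426] 0.05106936019309479 [-0.1448  0.3224 -0.3692  0.7406  0.0224  1.4373] [[ 0.0095  0.9901  0.1399]
 [ 0.9999 -0.0099  0.0022]
 [ 0.0035  0.1399 -0.9902]] [-0.5096  0.3418 -0.706 ]
tabcell [(0.61, array([0.5721, 0.0014, 0.0135]))]
tabcell_grip [(0.72, array([ 0.5735, -0.0014,  0.0129]))]
tabcell_foot [(0.78, array([ 0.5721, -0.0027,  0.0147])), (0.4, array([ 0.7558, -0.0836,  0.0616]))]
```

View pics/w4c.png

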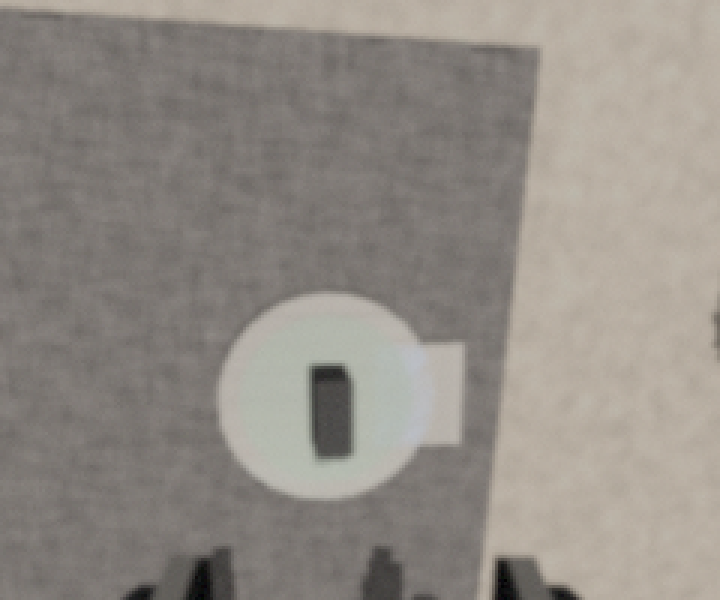

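In the crop, the grip bar's top is centred at about (333,419), the disc at about (327,396), and the tab's foot runs from (464,342) to (461,445).

Run:
```python
from h import *
f=lambda u,v:(u/3+200,v/3+60)
foot=[ray("wrist",f(*u),.013) for u in [(464,342),(461,445)]]
bar=[ray("wrist",f(*u),.033) for u in [(313,381),(350,379),(353,457),(317,459)]]
d=[ray("wrist",f(*u),.013) for u in [(217,396),(327,292),(327,500)]]
print(np.array(foot),np.array(bar),np.mean(bar,0),np.array(d))
v=foot[1]-foot[0];print(np.linalg.norm(v),"tab az",np.degrees(np.arctan2(v[1],v[0]))+90)
for a,b in [(0,3),(1,2)]: v=bar[b]-bar[a];print(np.linalg.norm(v),np.degrees(np.arctan2(v[1],v[0]))+90)
# least squares on disc+tab outline
from scipy.optimize import least_squares
s=cv2.imread("pics/w4.png");m=(cv2.cvtColor(s,cv2.COLOR_BGR2GRAY)>150).astype(np.uint8)
m[:150]=0;m[230:]=0;m[:,:265]=0;m[:,358:]=0
cs,_=cv2.findContours(m,cv2.RETR_EXTERNAL,cv2.CHAIN_APPROX_NONE);c=max(cs,key=cv2.contourArea)[:,0,:]
P=np.array([ray("wrist",p,.013)[:2] for p in c.astype(float)])
def sd(q):
    a=np.radians(q[2]);l=(P-q[:2])@np.array([[np.cos(a),-np.sin(a)],[np.sin(a),np.cos(a)]])
    disc=np.hypot(*l.T)-.036
    b=np.abs(l-[.023,0])-[.023,.018];box=np.hypot(*np.maximum(b,0).T)+np.minimum(b.max(1),0)
    return np.minimum(disc,box)*1e3
r=least_squares(sd,[.572,-.001,0],loss="soft_l1");print(len(c),r.x,np.abs(sd(r.x)).mean())
plan([r.x[0],r.x[1],.08],down(r.x[2]),45,n=3)
```

```text
[[ 0.6194  0.012   0.013 ]
 [ 0.6196 -0.0246  0.013 ]] [[ 0.567   0.0073  0.033 ]
 [ 0.5783  0.0073  0.033 ]
 [ 0.579  -0.0184  0.033 ]
 [ 0.5676 -0.0184  0.033 ]] [ 0.573  -0.0055  0.033 ] [[ 0.5373 -0.0022  0.013 ]
 [ 0.574   0.0305  0.013 ]
 [ 0.5726 -0.042   0.013 ]]
0.03667711406122979 tab az 0.22943305343794407
0.02564431640053177 1.3945203116974625
0.025769653826106437 1.502553845378813
223 [ 0.5731 -0.0054 -0.2059] 0.482937338922924
[-1.4,0.7,21.4,2.7,-0.1,-0.1,45],[-1.4,1.7,21.4,2.7,-0.1,-0.1,45],[-1.4,2.7,21.3,2.7,-0.1,-0.1,45],
```

{"op": "send_rows", "data": {"rows": [[[-1.4, 0.7, 21, 2.7, 0, 0, 45], [-1.4, 1.7, 21, 2.7, 0, 0, 45], [-1.4, 2.7, 21, 2.7, 0, 0, 45], [0, 0, 0, 0, 0, 0, 45], [0, 0, 0, 0, 0, 0, 45]]]}}

```text
clock: 10.65
tool_pos: [0.5681, -0.0052, 0.0788]
tool_rot: [[0.011, 1.0, -0.003], [1.0, -0.011, 0.004], [0.004, -0.003, -1.0]]
wrist_force: [0.7, -0.3, 0.5]
width: 0.0384
```

Run:
```python
from h import *
o=env.get_obs();print(o["clock"],o["tool_pos"],o["width"],o["tool_rot"])
plan([.573,-.0055,.04],down(0),45,n=3)
```

```text
10.65 [ 0.5681 -0.0052  0.0788] 0.038410703911660314 [[ 0.0109  0.9999 -0.0025]
 [ 0.9999 -0.0109  0.0038]
 [ 0.0038 -0.0025 -1.    ]]
[-0.1,1.7,12.9,-0.0,-0.1,-0.2,45],[-0.1,1.7,12.9,-0.0,-0.1,-0.2,45],[-0.1,1.7,12.9,-0.0,-0.1,-0.2,45],
```

{"op": "send_rows", "data": {"rows": [[[0, 1.7, 13, 0, -0.1, -0.2, 45], [0, 1.7, 13, 0, -0.1, -0.2, 45], [0, 1.7, 13, 0, 0, -0.2, 45], [0, 0.5, 10, 0, 0, 0, 45], [0, 0, 7, 0, 0, 0, 45], [0, 0, 0, 0, 0, 0, 45]]]}}

```text
clock: 11.25
tool_pos: [0.5729, -0.0049, 0.0204]
tool_rot: [[-0.001, 1.0, 0.002], [1.0, 0.001, -0.0], [-0.0, 0.002, -1.0]]
wrist_force: [-0.5, -0.6, 0.4]
width: 0.0388
```

Down 3 more, close, and lift.

{"op": "send_rows", "data": {"rows": [[[0, 0, 3, 0, 0, 0, 45], [0, 0, 0, 0, 0, 0, 0], [0, 0, 0, 0, 0, 0, 0], [0, 0, 0, 0, 0, 0, 0], [0, 0, 0, 0, 0, 0, 0], [0, 0, 0, 0, 0, 0, 0], [0, 0, -10, 0, 0, 0, 0], [0, 0, -30, 0, 0, 0, 0], [0, 0, -40, 0, 0, 0, 0], [0, 0, -40, 0, 0, 0, 0], [0, 0, 0, 0, 0, 0, 0]]], "force": 60}}

```text
clock: 12.35
tool_pos: [0.5721, -0.0048, 0.144]
tool_rot: [[-0.001, 1.0, 0.002], [1.0, 0.001, -0.0], [-0.0, 0.002, -1.0]]
wrist_force: [1.0, 0.4, -0.8]
width: 0.0107
```

Run:
```python
from h import *
o=env.get_obs();print(o["clock"],o["tool_pos"],o["width"],o["tool_rot"])
plan([.47,.24,.15],down(15),0)
```

```text
12.35 [ 0.5721 -0.0048  0.144 ] 0.010715029193387317 [[-0.0006  1.      0.0017]
 [ 1.      0.0006 -0.0001]
 [-0.0001  0.0017 -1.    ]]
[40.8,-17.0,-1.0,0.0,0.0,-2.5,0],[41.5,-15.2,-1.0,0.0,0.0,-2.5,0],[42.1,-13.4,-1.0,0.0,0.0,-2.5,0],[42.7,-11.5,-1.0,0.0,0.0,-2.5,0],[43.1,-9.7,-1.0,0.0,0.0,-2.5,0],[43.5,-7.8,-1.0,0.0,0.0,-2.5,0],
```

Holding the bar. I'll stop short of the lamp and look at it.

{"op": "send_rows", "data": {"rows": [[[44, -11, -1, 0, 0, -2.5, 0], [45, -9, -1, 0, 0, -2.5, 0], [45, -7, -1, 0, 0, -2.5, 0], [45, -5, -1, 0, 0, -2.5, 0], [0, 0, 0, 0, 0, 0, 0], [0, 0, 0, 0, 0, 0, 0]]]}}

```text
clock: 12.95
tool_pos: [0.5277, 0.1769, 0.1504]
tool_rot: [[-0.178, 0.984, 0.007], [0.984, 0.178, -0.0], [-0.002, 0.007, -1.0]]
wrist_force: [0.4, -0.0, -1.4]
width: 0.0105
```

Run:
```python
from h import *
o=env.get_obs();print(o["clock"],o["tool_pos"],o["width"],o["tool_rot"])
s=snapshot("wrist");cv2.imwrite("pics/w5.png",s)
for l in ["lamp","lamp_seat","lamp_notch","tabcell_grip"]: print(l,w(l,"wrist"))
```

```text
12.95 [0.5277 0.1769 0.1504] 0.010527427853639046 [[-0.1782  0.984   0.0071]
 [ 0.984   0.1783 -0.0003]
 [-0.0016  0.0069 -1.    ]]
lamp [(0.74, array([0.5281, 0.2673, 0.0743]))]
lamp_seat [(0.82, array([0.5325, 0.2694, 0.0694]))]
lamp_notch [(0.97, array([0.534 , 0.2682, 0.0709])), (0.39, array([0.5278, 0.1886, 0.1452]))]
tabcell_grip [(0.76, array([0.5282, 0.1872, 0.1462]))]
```

View pics/w5.png

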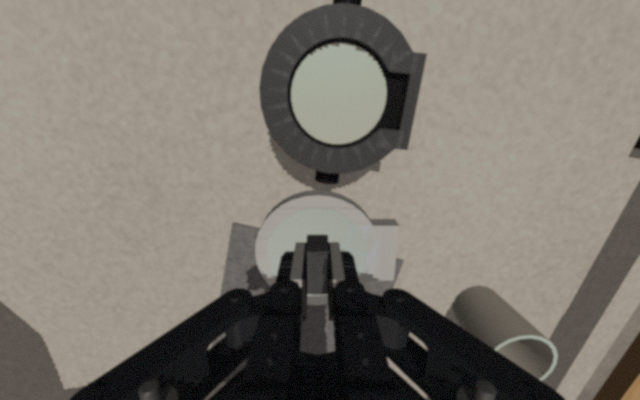

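The lamp's window centre is at about (339,93) and its notch to the right at about (398,100). I'll measure both, with one enlarged crop.

Run:
```python
from h import *
from scipy.optimize import least_squares
s=cv2.imread("pics/w5.png");g=cv2.cvtColor(s,cv2.COLOR_BGR2GRAY)
m=(g>130).astype(np.uint8);n,lab,st,ce=cv2.connectedComponentsWithStats(m);k=lab[93,339];print(st[k],ce[k])
c=max(cv2.findContours((lab==k).astype(np.uint8),0,1)[0],key=len)[:,0,:].astype(float)
for z in (.062,.066,.07):
    P=np.array([ray("wrist",p,z)[:2] for p in c]);r=least_squares(lambda q:np.hypot(*(P-q[:2]).T)-q[2],[.53,.267,.035],loss="soft_l1",f_scale=.001).x;print(z,r)
# outer collar: bounding left/top edges along rays
o=[]
for a in np.radians([-100,-115,-130,-145,-160,-175,170,155,140]):
    d=np.array([np.cos(a),np.sin(a)]);v=[float(g[int(round(93+t*d[1])),int(round(339+t*d[0]))]) for t in range(55,95) if 0<=93+t*d[1]<400]
    j=int(np.argmax(np.diff(v)));o.append([339+(55.5+j)*d[0],93+(55.5+j)*d[1]])
P=np.array([ray("wrist",p,.07)[:2] for p in o]);print(least_squares(lambda q:np.hypot(*(P-q[:2]).T)-q[2],[.53,.267,.06],loss="soft_l1",f_scale=.001).x)
x=cv2.resize(s[0:190,250:440],(800,600)[:2] if 0 else (600,600),interpolation=3);cv2.imwrite("pics/w5c.png",cv2.convertScaleAbs(x,alpha=2,beta=10))
```

```text
[ 291   44   95  100 7391] [338.2176  93.6071]
0.062 [0.531  0.2628 0.0351]
0.066 [0.5307 0.2627 0.0345]
0.07 [0.5304 0.2626 0.0339]
[0.5366 0.2603 0.0632]
```

View pics/w5c.png

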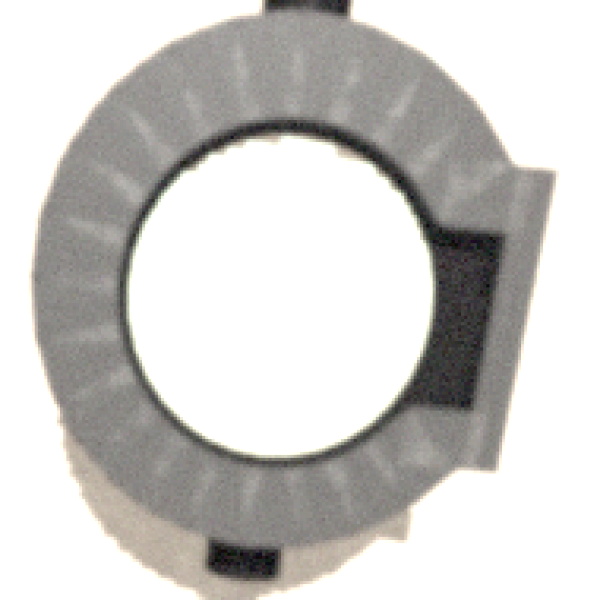

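Run:
```python
from h import *
from scipy.optimize import least_squares
f=lambda u:ray("wrist",(u[0]*190/600+250,u[1]*190/600),.07)[:2]
A=lambda a,b:np.degrees(np.arctan2(*(f(b)-f(a))[::-1]))+90
print("edge az",A((506,235),(474,410)),A((555,172),(497,470)),"width",np.linalg.norm(f((506,235))-f((474,410))),"sides",A((430,226),(506,235))-90,A((405,405),(474,410))-90)
P=np.array([f(u) for u in [(119,285),(285,118),(290,467),(150,195),(150,380),(405,180),(400,410),(200,140),(200,440)]])
r=least_squares(lambda q:np.hypot(*(P-q[:2]).T)-.038,[.53,.267],loss="soft_l1",f_scale=.001);print("inner",r.x,r.fun)
m=(f((506,235))+f((474,410)))/2
for az in (15,18,21): print(az,m-.0485*np.array([np.cos(np.radians(az)),np.sin(np.radians(az))]))
# check held cell: tab far edge in picture at z of the plate top
o=env.get_obs();R=np.array(o["tool_rot"]);print(proj("wrist",np.array(o["tool_pos"])+R@[0,.046,.005]))
print([proj("wrist",np.array(o["tool_pos"])+R@[x,.046,.005]) for x in (-.018,.018)])
```

```text
edge az 4.795692595417137 4.824670977356902 width 0.03877698809190023 sides 3.928522583857358 5.981159582868642
inner [0.5317 0.2635] [ 0.0002 -0.0006  0.0003 -0.0003 -0.002  -0.0018 -0.0006  0.0003 -0.0007]
15 [0.5328 0.2541]
18 [0.5335 0.2516]
21 [0.5344 0.2492]
[394.6022 253.3818]
[array([391.9495, 279.8583]), array([397.4499, 224.9596])]
```

The notch azimuth is about 4.8°. Three estimates put the lamp's axis at about (0.5315, 0.263). Moving over it.

Run:
```python
from h import *
plan([.5315,.263,.105],down(4.6),0,n=4)
```

```text
[21.6,4.5,11.3,0.1,0.0,1.4,0],[21.7,4.0,11.3,0.1,0.0,1.4,0],[21.7,3.5,11.3,0.1,0.0,1.4,0],[21.8,3.0,11.3,0.1,0.0,1.4,0],
```

{"op": "send_rows", "data": {"rows": [[[21.6, 4.5, 11, 0.1, 0, 1.4, 0], [21.7, 4, 11, 0.1, 0, 1.4, 0], [21.7, 3.5, 11, 0.1, 0, 1.4, 0], [21.8, 3, 11, 0.1, 0, 1.4, 0], [0, 0, 0, 0, 0, 0, 0], [0, 0, 0, 0, 0, 0, 0], [0, 0, 0, 0, 0, 0, 0]]]}}

```text
clock: 13.9
tool_pos: [0.5357, 0.2584, 0.1047]
tool_rot: [[-0.061, 0.998, 0.001], [0.998, 0.061, -0.002], [-0.002, 0.001, -1.0]]
wrist_force: [-0.1, 1.1, -2.0]
width: 0.0106
```

Run:
```python
from h import *
o=env.get_obs();print(o["clock"],o["tool_pos"],o["width"],o["tool_rot"],o["wrist_force"])
plan([.5315,.263,.09],down(4.6),0,n=2)
```

```text
13.9 [0.5357 0.2584 0.1047] 0.010623393199871375 [[-0.0613  0.9981  0.0008]
 [ 0.9981  0.0613 -0.0024]
 [-0.0024  0.0006 -1.    ]] [-0.0856  1.058  -2.0329]
[2.5,-2.0,7.4,0.0,0.1,-0.5,0],[2.5,-1.9,7.4,0.0,0.1,-0.5,0],
```

{"op": "send_rows", "data": {"rows": [[[2.5, -2, 6, 0, 0.1, -0.5, 0], [2.5, -2, 6, 0, 0, -0.5, 0], [0, 0, 0, 0, 0, 0, 0], [0, 0, 0, 0, 0, 0, 0]]]}}

```text
clock: 14.3
tool_pos: [0.5318, 0.2612, 0.0926]
tool_rot: [[-0.078, 0.997, 0.002], [0.997, 0.078, -0.0], [-0.001, 0.002, -1.0]]
wrist_force: [0.5, 0.2, -1.5]
width: 0.0107
```

Run:
```python
from h import *
o=env.get_obs();print(o["clock"],o["tool_pos"],o["tool_rot"],o["wrist_force"])
plan([.5315,.263,.09],down(4.6),0,n=1)
s=snapshot("wrist");cv2.imwrite("pics/w6.png",s)
```

```text
14.3 [0.5318 0.2612 0.0926] [[-0.0777  0.997   0.0018]
 [ 0.997   0.0777 -0.0004]
 [-0.0006  0.0018 -1.    ]] [ 0.5006  0.2419 -1.5037]
[1.8,-0.2,2.6,0.1,0.0,-0.1,0],
```

Position is good; descending gently while watching the force.

{"op": "send_rows", "data": {"rows": [[[2.2, 0, 2.5, 0, 0, 0, 0], [0, 0, 0, 0, 0, 0, 0], [0, 0, 3, 0, 0, 0, 0], [0, 0, 3, 0, 0, 0, 0], [0, 0, 0, 0, 0, 0, 0]]]}}

```text
clock: 14.85
tool_pos: [0.5321, 0.2638, 0.0844]
tool_rot: [[-0.078, 0.997, 0.003], [0.997, 0.078, -0.0], [-0.0, 0.003, -1.0]]
wrist_force: [-1.1, -1.1, 3.9]
width: 0.0108
```

Run:
```python
from h import *
o=env.get_obs();print(o["clock"],o["tool_pos"],o["tool_rot"],o["wrist_force"],o["ft_torque"])
```

```text
14.85 [0.5321 0.2638 0.0844] [[-0.0778  0.997   0.0031]
 [ 0.997   0.0778 -0.    ]
 [-0.0003  0.0031 -1.    ]] [-1.1104 -1.0921  3.9165] [-0.1641  0.3111 -0.0092]
```

The cell is resting on the collar about where predicted (TCP 0.084), so it's off by a millimetre or two. I'll use the last picture taken just above, taking edges numerically, to see which way.

Run:
```python
from h import *
s=snapshot("wrist");cv2.imwrite("pics/w7.png",s)
o=env.get_obs();R=np.array(o["tool_rot"]);t=np.array(o["tool_pos"])
x=s[130:330,200:440].copy()
k=3;x=cv2.convertScaleAbs(cv2.resize(x,None,fx=k,fy=k,interpolation=3),alpha=1.8,beta=10)
def dr(P,c): 
    q=np.array([((proj("wrist",p)-[200,130])*k) for p in P]).astype(np.int32);cv2.polylines(x,[q],False,c,1)
th=np.linspace(0,2*np.pi,90)
# predicted plate top outline (radius 36) & notch outline at collar top
pt=t-[0,0,.004]
dr([pt+R@[.036*np.cos(a),.036*np.sin(a),0] for a in th],(0,0,255))
dr([pt+R@[a,b,0] for a,b in [(-.018,.031),(-.018,.046),(.018,.046),(.018,.031)]],(0,0,255))
C=np.array([.5315,.263,.07]);L=down(4.8)
dr([C+L@[a,b,0] for a,b in [(-.02,.0325),(-.02,.0485),(.02,.0485),(.02,.0325)]],(0,255,0))
dr([C+.06*np.array([np.cos(a),np.sin(a),0]) for a in th],(0,255,0))
cv2.imwrite("pics/w7c.png",x)
```

```text
(no output)
```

View pics/w7c.png

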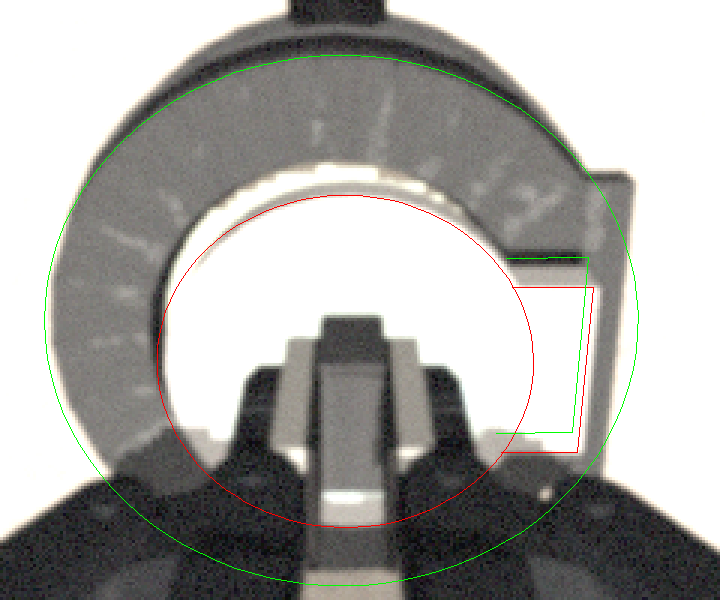

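Run:
```python
from h import *
o=env.get_obs();R=np.array(o["tool_rot"]);t=np.array(o["tool_pos"]);print(t)
pr=lambda P:((proj("wrist",P)-[200,130])*3).round(0)
C=np.array([.5315,.263,.07]);L=down(4.8)
print("collar inner +y",pr(C+L@[.038,0,0]),"-x",pr(C+L@[0,-.038,0]),"notch far edge",pr(C+L@[.02,.04,0]), "end",pr(C+L@[.01,.0485,0]),"block")
b=t-[0,0,.014];p=t-[0,0,.004]
for n,q in (("bottom",b),("top",p)): print(n,"+y",pr(q+R@[.036,0,0]),"-x",pr(q+R@[0,-.036,0]),"tab far",pr(q+R@[.018,.04,0]),"tab end",pr(q+R@[.01,.046,0]),"1mm",pr(q+R@[.001,.001,0])-pr(q))
```

```text
[0.5322 0.2638 0.0844]
collar inner +y [340. 172.] -x [155. 352.] notch far edge [545. 258.] end [584. 304.] block
bottom +y [345. 179.] -x [168. 348.] tab far [549. 266.] tab end [577. 303.] 1mm [ 4. -5.]
top +y [345. 195.] -x [158. 373.] tab far [561. 288.] tab end [590. 326.] 1mm [ 6. -4.]
```

The overlay shows the cell about 1.5–2 mm too far towards +x: there is a dark gap on the left of the disc, and the tab is hard up against the notch's end. The y position and the angle look right. I'll shift -x 2 mm and press lightly.

{"op": "send_rows", "data": {"rows": [[[0, 0, -2, 0, 0, 0, 0], [0, -2, 0, 0, 0, 0, 0], [0, 0, 0, 0, 0, 0, 0], [0, 0, 2.5, 0, 0, 0, 0], [0, 0, 2, 0, 0, 0, 0], [0, 0, 0, 0, 0, 0, 0]]]}}

```text
clock: 15.5
tool_pos: [0.5298, 0.2635, 0.0811]
tool_rot: [[-0.078, 0.997, 0.003], [0.997, 0.078, -0.0], [-0.0, 0.003, -1.0]]
wrist_force: [-0.0, -0.3, -1.4]
width: 0.01
```

Below the earlier contact height with no contact force, so it has entered. Continuing down.

{"op": "send_rows", "data": {"rows": [[[0, 0, 2, 0, 0, 0, 0], [0, 0, 2, 0, 0, 0, 0], [0, 0, 0, 0, 0, 0, 0], [0, 0, 0, 0, 0, 0, 0]]]}}

```text
clock: 15.9
tool_pos: [0.5299, 0.2635, 0.0767]
tool_rot: [[-0.078, 0.997, 0.003], [0.997, 0.078, -0.0], [-0.0, 0.003, -1.0]]
wrist_force: [-0.4, -0.1, 0.5]
width: 0.0106
```

{"op": "send_rows", "data": {"rows": [[[0, 0, 1, 0, 0, 0, 0], [0, 0, 0, 0, 0, 0, 0], [0, 0, 0, 0, 0, 0, 40], [0, 0, 0, 0, 0, 0, 40], [0, 0, 0, 0, 0, 0, 40], [0, 0, 0, 0, 0, 0, 40], [0, 0, -15, 0, 0, 0, 40], [0, 0, -40, 0, 0, 0, 40], [0, 0, -40, 0, 0, 0, 40], [-30, 0, -20, 0, 0, 0, 40], [-30, 0, 0, 0, 0, 0, 40], [0, 0, 0, 0, 0, 0, 40]]]}}

```text
clock: 17.1
tool_pos: [0.5341, 0.2025, 0.1956]
tool_rot: [[-0.08, 0.997, 0.003], [0.997, 0.08, -0.001], [-0.001, 0.002, -1.0]]
wrist_force: [1.1, 1.1, 0.3]
width: 0.0344
```

Run:
```python
from h import *
from scipy.optimize import least_squares
o=env.get_obs();print(o["clock"],o["tool_pos"],o["wrist_force"])
s=snapshot("wrist");cv2.imwrite("pics/w8.png",s);snapshot("scene");snapshot("top")
for c in ("wrist","scene","top"):
    for l in ["tabcell","tabcell_grip"]: print(c,l,w(l,c,1))
for l in ["squarecell","hexcell","jar_tall","cup"]: print(l,w(l,"top",1))
# fit cell outline at z=.072
q=proj("wrist",[.5315,.263,.072]).astype(int);print(q)
g=cv2.cvtColor(s,cv2.COLOR_BGR2GRAY);n,lab,st,ce=cv2.connectedComponentsWithStats((g>125).astype(np.uint8))
k=1+np.argmin([np.hypot(*(ce[i]-q)) if st[i][4]>2000 else 1e9 for i in range(1,n)]);print(st[k],ce[k])
c=max(cv2.findContours((lab==k).astype(np.uint8),0,1)[0],key=len)[:,0,:].astype(float)
P=np.array([ray("wrist",p,.072)[:2] for p in c])
def sd(q):
    a=np.radians(q[2]);l=(P-q[:2])@np.array([[np.cos(a),-np.sin(a)],[np.sin(a),np.cos(a)]])
    b=np.abs(l-[.023,0])-[.023,.018];return np.minimum(np.hypot(*l.T)-.036,np.hypot(*np.maximum(b,0).T)+np.minimum(b.max(1),0))*1e3
r=least_squares(sd,[.53,.263,5],loss="soft_l1");print(r.x,np.abs(sd(r.x)).mean())
```

```text
17.1 [0.5341 0.2025 0.1956] [1.1134 1.136  0.2894]
wrist tabcell [(0.6, array([0.5309, 0.2716, 0.0702]))]
wrist tabcell_grip [(0.93, array([0.5302, 0.2674, 0.0706]))]
scene tabcell [(0.16, array([ 0.4446, -0.2898,  0.0526]))]
scene tabcell_grip [(0.66, array([0.5388, 0.2677, 0.0733]))]
top tabcell [(0.76, array([0.5235, 0.238 , 0.0725]))]
top tabcell_grip [(0.44, array([0.5261, 0.2406, 0.0705]))]
squarecell [(0.85, array([ 0.434 , -0.2889,  0.0649]))]
hexcell [(0.59, array([ 0.5334, -0.3095,  0.0578]))]
jar_tall [(0.85, array([ 0.3699, -0.1121,  0.101 ]))]
cup [(0.73, array([0.7627, 0.0592, 0.0496]))]
[318 129]
[ 278   83   92   82 5222] [321.9552 123.3677]
[0.53   0.2666 4.7192] 0.6484235452674553
```

The outline fit (azimuth 4.7°, at seated height), the 8 mm drop below collar contact and the low force all agree that it is home. Handing in.

```bash
python3 -c "
from h import *
env.hand_in();print(env.get_obs()['clock'])"
```

```text
the job is handed in; nothing more can be done
the job is handed in; nothing more can be done
```

I lifted the tabbed cell from the bin, laid it flat on the blotter grip side up, and let go. I then took it by its grip bar, fitted it into the lamp's mouth, let go and handed in at about 17 s of the 58 s allowed. The hand-in gives no verdict.

**First try:** the cell stopped on the collar, about 2 mm too far along world +x. I lifted it slightly, shifted it 2 mm and pressed down again; it went in with almost no force.

**Seating:** the cell went down about 8 mm from where it had rested on the collar, to the expected home height. The outline fitted afterwards, at an assumed seated height, points 4.7° round; the notch is at about 4.8°.

**Other objects:** the network puts the two other cells, the tall jar and the cup within about 4 mm of where they started. I did not check the low jar at the end, because the network never found it from above, but the arm did not go near it.

**Disagreements:**
- The final outline fit put the cell's centre at y = 0.2666 m. My lamp-axis estimates were 0.263 to 0.2645 m; the seat's 2 mm play rules out most of that gap, so I put it down to camera calibration.
- The top camera placed the cell about 25 mm short in y.
- The scene camera did not find the whole cell in the lamp, only its grip.
- I had used all 12 pictures, so I did not look at the seated cell myself. Level was judged only from its height, the force and the outline.

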